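# Stow the spare nut, then hold the hidden bolt head

## Robot

A 7-joint arm with a two-finger parallel gripper is mounted at the origin on a cart in front of the work surface, level with it; the furniture and walls round the work are solid. World frame = base frame: x ahead of the robot, y to its left, z up, the work surface at z = 0. Lengths are in m, angles in rad, forces in N, time in s.
With the tool pointing down it reaches from about 0.425 to 0.925 m from the base axis. Payload 6.8 kg.
Tool frame: the origin (TCP) lies midway between the tips of the shut fingers; the grasp point (between the pads) lies 19 mm behind it; y points along the fingers, z is the direction in which the jaws open and shut, and the axes are right-handed (so a half turn about y gives the same grasp; the last joint's range is limited). The gripper opens to 85 mm and grips with 20 to 120 N. Pads are 22 mm wide; open, the fingers measure 114 mm over their backs; the gripper's body (76 mm by 85 mm) begins 54 mm behind the grasp point. The pads swing forward as they close: fully open they stand 13 mm farther back than shut.
Start: joints at [-1.334, 0.477, 0.022, 1.555, -0.011, 1.109, -0.083], TCP at [0.228, 0.635, 0.231] pointing down, gripper open.
Joint ranges: [-2.96, 2.96], [-0.34, 2.1], [-1.41, 1.46], [0.24, 2.44], [-1.37, 4.51], [0.17, 1.92], [-2.96, 2.96]. Speed limits (rad/s): [2.39, 2.39, 3.14, 3.14, 3.14, 3.14, 3.14].

## Interface

Orientations are given as a unit quaternion [w, x, y, z].
In Python, from station import bot gives the robot as it stands. The module is installed in compiled form; this text tells all that it offers.
- The arm moves only by the shell command python3 -m crank 'ROWS' [FORCE]. ROWS is JSON, a list of rows, each an object with "linear": the shift along the tool's x, y, z in m, a list of three; "dr": the turn, a rotation vector about the tool's x, y, z in degrees, a list of three; "hand": the gripper command: -1 is shut, 1 is fully open, values between are in proportion. A call has 1 to 10 rows; each row is the pose to reach, as a shift and turn from the pose commanded when the call began, along the tool's axes at that moment; what a row does not reach only later rows make up. A row lasts 1/12 s, in which the tool goes at most 41.7 mm and 7.16 degrees, less where a joint would pass 70% of its speed; a pose out of reach is approached as far as the arm can. A call with a gripper value outside its range is refused whole. The fingers move at their own pace and stop on an object; FORCE is the grip in N (left out, the last holds). Time passes only in rows, so rows that repeat a pose let the fingers close. It gives the time, the measured TCP pose, the force and the opening at its end, in the units of the state.
- bot.get_obs(): the state, without advancing time (a new reading comes with each control period).
- bot.read_camera(name): name is "scene" or "top" or "wrist"; returns the picture (400x640x3 uint8, blue, green, red); there is no depth.
- bot.camera_params(name): a dict with "K" (3x3 intrinsics, pixels), "k1" (the pictures are not rectified: a ray, as slopes to the right and down, at radius r is drawn at 1 + k1 r^2 times it, then the intrinsics apply), "R" (3x3) and "t" (3): a world point X has camera coordinates R X + t; the wrist camera has in their place "hand_eye" (4x4, takes a point from camera to tool coordinates, whose origin is the TCP and whose axes are the tool frame's). Camera axes: x right, y down, z forward; pixel columns grow to the right and rows downward; lengths in m; the calibration is good to about 2 mm. A picture is of the moment at which its call begins: read the wrist's pose just before it. camera_params takes no time and is no camera call.
- bot.hand_in(): hands the job in, once; it reports no verdict.
Trained networks look in the newest picture that a camera, given by its name, has taken for a name from the list of things; names that differ only in an ending like _2 or _b are one class to them, and where a whole thing is asked for, a point or a joint stands for the part that bears it (a point fixed in the world has none). Each returns a list of dicts, best first, with "score" (0 to 1); they miss things now and then, are a little off and sometimes report something else, mostly with a low value. They report only what shows in the picture. A call takes as long as a camera call.
- bot.search_frame(camera, target): "extent" ([left, top, right, bottom] in pixels, round what is visible of it).
- bot.cut_out(camera, target): "pixels" (400x640 bool, what is visible of it) and "extent" ([left, top, right, bottom] in pixels, round what is visible of it).
- bot.place_of(camera, target): "xy" ([column, row] in pixels: a listed point, or the origin of a listed thing).
The state is a dict: "t": time; "q": joint angles; "joint_vel": joint speeds; "joint_torque": joint torques, N m; "eef_pos": TCP position; "tool_rot": TCP orientation; "contact_force": force on the tool from outside, world axes, zero at the start; "torque": the same for the moment, N m; "gripper_width": opening from 0.0 (shut) to 1.0 (fully open).
Only numpy, scipy, OpenCV 4.12 (cv2) and the standard library are available. Lean on these libraries where they do the work, as an engineer would, in place of code of your own. Each camera call takes 0.05 s, during which the arm holds its last target. There are 200 camera calls.

## Task

Put the spare nut, the smaller of the two loose hexagon nuts, into the open drawer under the bracket and slide the drawer fully shut, so that the front is clear for the fitter. Then reach down into the narrow gap behind the bracket's front plate, grip the hidden bolt head across its flats, turn it back until the spanner hanging on the front of the bolt is level, and keep it from turning: the job finishes with the gripper still holding the bolt head. Do not touch the spanner, and leave the other loose things where they lie.

Things in the scene. Friction and masses are not known exactly. Their poses are not given: they have to be found in the camera images.
- fixture: Fixed grey steel drawer housing, 140 (x) x 150 (y) x 70 (z) mm with feet to y +-97 mm, with a two-plate bracket on top. Origin: centre of its underside, on the table; its x points away from the drawer's front (roughly away from the robot), y to the left, z up. A bolt runs along x through the bracket's front plate at y 0, z 115 mm; nut, spanner and threaded end are in front of it (x -35 to 0 mm).
- gap_mouth (a point): Middle of the gap's mouth behind the bracket's front plate, 139 mm above the table, level with the plates' tops, 24 mm straight above the bolt head's centre. Front plate at fixture x 0 to 8 mm, rear plate x 54 to 60 mm, both y +-50 mm; the 46 mm gap is open above and at both sides, 69 mm deep; only the head and the sleeve before it (24 mm thick, x 8 to 25 mm; washer 34 mm at x 8 to 10) are in it.
- drawer (a joint): The drawer's opening in m: 0 fully shut, at most 0.105; it starts 80 to 100 mm open, slides along the fixture's -x as it opens, with about 1.5 N of friction, and stays where left.
- drawer_in (a point): Centre of the drawer's inner floor, 12 mm above the table; axes as the fixture's; when shut it lies at fixture x -7, y 0 mm and it shifts along -x by the opening. Inside, from this point: x and y to +-62 mm; side walls rise 34 mm above it, the front panel 48 mm. Only the part ahead of the housing's front (fixture x -70 mm) is open above.
- drawer_front (a point): Centre of the flat outer face of the drawer's front panel (148 mm wide, z 6 to 60 mm), 40 mm above the table, at fixture x -78 mm when shut; push it along the fixture's +x.
- bolt_head: The hidden hexagonal bolt head, plain steel, 24 mm across flats, 28 across corners, 12 mm thick. Origin: the head's centre, at fixture x 31, y 0, z 115 mm. Its x is the bolt's axis (the fixture's x); its own y is normal to the two flats to grip, which stand upright when the spanner is level.
- bolt (a joint): Turn of bolt, head, nut and spanner as one piece about the fixture's +x, rad: 0 with the spanner level. It starts at its stop, -0.25: the spanner's free end hangs low and the gripping flats lean by that angle, tops toward the fixture's +y. The spanner's weight (about 0.2 N m) turns it back there unless the head is held; hardly any friction. Upper stop +0.25.
- lock_spanner: Steel combination spanner 216 mm long, about 0.25 kg, its ring on the nut in front of the front plate, sticking out to the fixture's +y side; not to be touched. Origin at the middle of its length, about 90 mm from the bolt's axis.
- spare_nut: The loose nut to stow: hexagon nut lying flat, 24 mm across flats, 27 mm across corners, 13 mm high. Origin: centre of its underside; its own x is normal to two of its flats, z is up.
- big_nut: A bystander: larger hexagon nut, 30 mm across flats, 34 across corners, 16 mm high. Leave it.
- hex_coupling: A bystander: hexagonal coupling standing on end, 36 x 41 x 40 mm high. Leave it.
- washer_stack: A bystander: short round stack of washers, 41 mm wide, 12 mm high. Leave it.

How it is judged:
On the way, in this order (a step that is already met when the one before it is completed fails the run):
1. the spare nut lies in the drawer, let go (x of spare_nut in the frame of drawer_in between -0.061 and 0.061 m and y of spare_nut in the frame of drawer_in between -0.06 and 0.06 m and z of spare_nut in the frame of drawer_in between -0.006 and 0.02 m and contact force between the fingers and spare_nut below 0.2 N), for 0.2 s.
2. the drawer is fully shut with the nut in it (x of spare_nut in the frame of drawer_in between -0.061 and 0.061 m and y of spare_nut in the frame of drawer_in between -0.06 and 0.06 m and z of spare_nut in the frame of drawer_in between -0.006 and 0.02 m and value of joint drawer below 0.006 m), for 0.2 s.
3. the bolt head is held in the fingers with the spanner level (value of joint bolt between -0.12 and 0.12 rad and contact force between the fingers and bolt_head above 4 N and contact force between each of the fingers, the arm and lock_spanner below 0.3 N), for 0.3 s.
At the end, for the whole second after the job is handed in: The spare nut is in the drawer, the drawer is shut to within 6 mm, and the fingers hold the bolt head (over 4 N), still, with the spanner within 0.12 rad (7 degrees) of level and touched by no part of the robot (all of step 2 and all of step 3 and angular speed of bolt_head below 0.2 rad/s); the arm keeps its last pose, push and grip.
It fails at once if the robot touches the spanner (contact force between any of the fingers, the arm and lock_spanner above 2 N).
It fails at once if the big hex nut is moved more than 30 mm (distance of big_nut from where it was at the start of the episode above 0.03 m).
It fails at once if the hex coupling is moved more than 30 mm (distance of hex_coupling from where it was at the start of the episode above 0.03 m).
It fails at once if the washer stack is moved more than 30 mm (distance of washer_stack from where it was at the start of the episode above 0.03 m).
It also fails if it takes over 61 s, if anything falls off the work surface, if the arm or the gripper's body presses on something with over 40 N, if the wrist force passes 120 N, or if a joint passes its speed limit or range.

## Working session

There is one attempt and no reset: what is moved stays moved. The work goes in short steps, Python scripts to look and compute and a shell command to move; the robot and the scene stay as the last step left them, time stands still between calls to the robot, and variables do not carry over. Pictures are saved under pics/ and viewed, about 8 in all and at most 12, crops included, and the job is handed in when it is done.

```bash
mkdir -p pics
cat > h.py <<'E'
import numpy as np, cv2
from scipy.spatial.transform import Rotation as Ro
from station import bot
def Rq(q): return Ro.from_quat([q[1],q[2],q[3],q[0]])
def ray(cam,px,obs=None):
    p=bot.camera_params(cam);K=np.array(p["K"])
    u=np.linalg.solve(K,[px[0],px[1],1.])[:2];v=u.copy()
    for _ in range(30): v=u/(1+p["k1"]*(v@v))
    d=np.append(v,1)
    if "R" in p:
        R=np.array(p["R"]);t=np.array(p["t"]);return -R.T@t,R.T@d
    H=np.array(p["hand_eye"]);T=Rq(obs["tool_rot"]).as_matrix()
    return T@H[:3,3]+obs["eef_pos"],T@H[:3,:3]@d
def atz(cam,px,z,obs=None):
    o,d=ray(cam,px,obs);return o+d*(z-o[2])/d[2]
def proj(cam,X,obs=None):
    p=bot.camera_params(cam)
    if "R" in p: c=np.array(p["R"])@X+np.array(p["t"])
    else:
        H=np.array(p["hand_eye"]);T=Rq(obs["tool_rot"]).as_matrix()
        c=H[:3,:3].T@(T.T@(np.array(X)-obs["eef_pos"])-H[:3,3])
    v=c[:2]/c[2];v=v*(1+p["k1"]*(v@v));return (np.array(p["K"])@np.append(v,1))[:2]
def tool(vec,obs=None):
    o=obs or bot.get_obs();return Rq(o["tool_rot"]).inv().apply(vec)
E
python3 - <<'E'
from h import *
np.set_printoptions(precision=4,suppress=True)
o=bot.get_obs();print(o);print(Rq(o["tool_rot"]).as_matrix())
ims=[]
for c in("scene","top"):
    im=bot.read_camera(c);cv2.imwrite(f"pics/{c}0.png",im)
    o_,d=ray(c,(320,200));print(c,o_,d)
    for n,z in dict(spare_nut=0,gap_mouth=.139,drawer_in=.012,drawer_front=.04,bolt_head=.115,fixture=0,big_nut=0,hex_coupling=0,washer_stack=0,lock_spanner=.1).items():
        r=bot.place_of(c,n)
        print(n,[(round(a["score"],2),np.round(a["xy"]),atz(c,a["xy"],z)) for a in r[:2]])
E
```

```text
{'t': 0.0, 'q': array([-1.3341,  0.4778,  0.0223,  1.5565, -0.0115,  1.1093, -0.0831]), 'joint_vel': array([ 0.0001,  0.0006,  0.0014,  0.0003,  0.0013,  0.0006, -0.0019]), 'joint_torque': array([  0.0006, -59.6464,   1.6089, -28.1177,   0.0126,   0.0095,
        -0.    ]), 'eef_pos': array([0.2279, 0.6347, 0.2303]), 'tool_rot': array([-0.696 ,  0.6973, -0.1214,  0.1212]), 'contact_force': array([-0.2967, -0.2205,  0.5835]), 'torque': array([-0.0326, -0.0538, -0.0157]), 'gripper_width': 1.0028614181902262}
[[ 0.9412 -0.0005  0.338 ]
 [-0.338  -0.0018  0.9412]
 [ 0.0001 -1.     -0.0019]]
scene [-0.1502 -0.4535  1.0005] [ 0.5915  0.3435 -0.7295]
spare_nut [(0.46, array([360., 264.]), array([ 0.5161, -0.1795,  0.    ]))]
gap_mouth [(0.58, array([273., 148.]), array([0.6563, 0.1624, 0.139 ]))]
drawer_in [(0.91, array([251., 215.]), array([0.5102, 0.1504, 0.012 ]))]
drawer_front [(0.78, array([238., 228.]), array([0.437 , 0.1383, 0.04  ])), (0.74, array([398., 285.]), array([ 0.4775, -0.2977,  0.04  ]))]
bolt_head [(0.46, array([268., 155.]), array([0.6467, 0.1735, 0.115 ]))]
fixture [(0.
[... 660 characters left out ...]
76., 217.]), array([0.5156, 0.1422, 0.012 ]))]
drawer_front [(0.85, array([276., 242.]), array([0.4435, 0.137 , 0.04  ]))]
bolt_head [(0.57, array([264., 162.]), array([0.653 , 0.1649, 0.115 ]))]
fixture [(0.77, array([273., 182.]), array([0.6185, 0.1533, 0.    ])), (0.29, array([426., 223.]), array([ 0.4965, -0.2883,  0.    ]))]
big_nut [(0.43, array([397., 180.]), array([ 0.621 , -0.2085,  0.    ])), (0.34, array([275., 180.]), array([0.623 , 0.1484, 0.    ]))]
hex_coupling [(0.53, array([428., 186.]), array([ 0.6044, -0.2995,  0.    ]))]
washer_stack [(0.51, array([427., 218.]), array([ 0.5095, -0.2916,  0.    ]))]
lock_spanner [(0.7, array([237., 185.]), array([0.5939, 0.2395, 0.1   ]))]
```

```bash
ls pics
```

```text
scene0.png
top0.png
```

Run:
```python
import cv2,numpy as np
a=cv2.imread("pics/scene0.png")[100:320,180:460];b=cv2.imread("pics/top0.png")[120:270,180:460]
f=800/280
cv2.imwrite("pics/c1.png",cv2.resize(np.vstack([a]),(764,600)))
cv2.imwrite("pics/c2.png",cv2.resize(b,(800,429)))
```

```text
(no output)
```

View pics/c1.png

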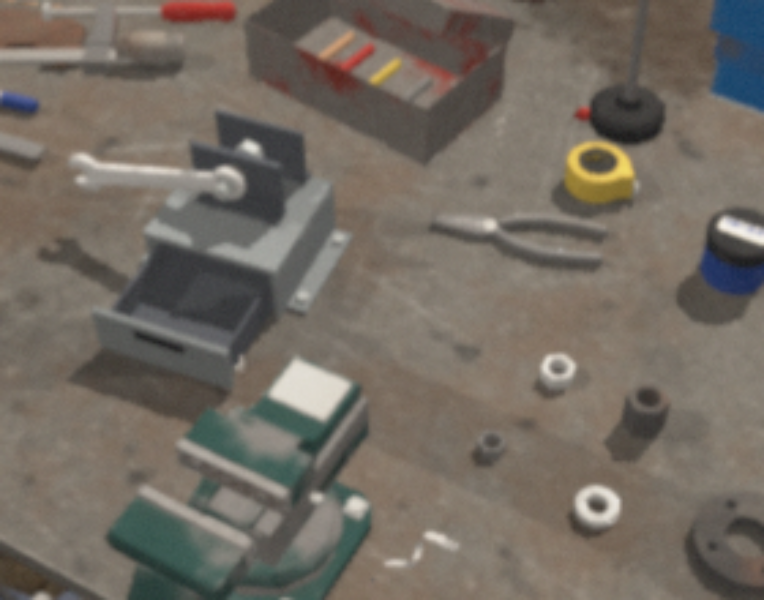

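View pics/c2.png

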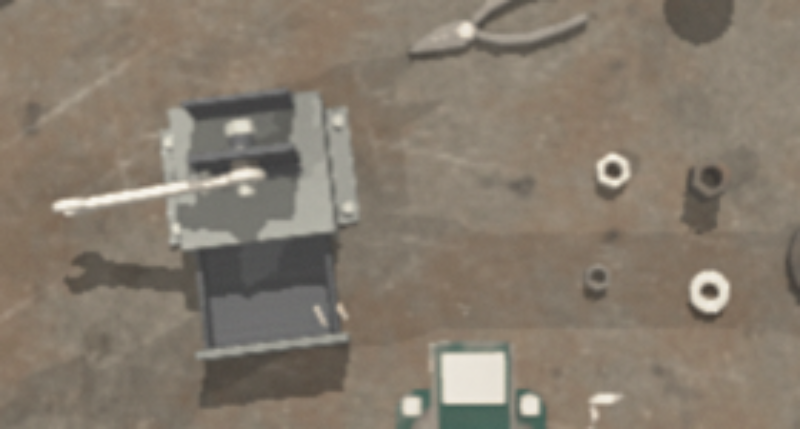

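The scene view shows the bracket (crop about 240,180) with the spanner pointing left. The open drawer is in front of it. The small dark nut is at crop 490,446, full-image (360,264), matching spare_nut. The big white nut is behind it, with the coupling and washers to its right. The top view agrees. A vise sits between the drawer and the nuts, so I'll travel high.

```bash
R='{"linear":[0.37,-0.07,-0.22],"dr":[0,0,0],"hand":1}'; python3 -m crank '[{"linear":[0.02,-0.01,-0.01],"dr":[0,0,0],"hand":1},{"linear":[0.05,-0.02,-0.02],"dr":[0,0,0],"hand":1},{"linear":[0.37,-0.07,-0.22],"dr":[0,0,0],"hand":1},{"linear":[0.37,-0.07,-0.22],"dr":[0,0,0],"hand":1},{"linear":[0.37,-0.07,-0.22],"dr":[0,0,0],"hand":1},{"linear":[0.37,-0.07,-0.22],"dr":[0,0,0],"hand":1},{"linear":[0.37,-0.07,-0.22],"dr":[0,0,0],"hand":1},{"linear":[0.37,-0.07,-0.22],"dr":[0,0,0],"hand":1},{"linear":[0.37,-0.07,-0.22],"dr":[0,0,0],"hand":1},{"linear":[0.37,-0.07,-0.22],"dr":[0,0,0],"hand":1}]'
python3 -c "
from h import *
print(np.array(bot.camera_params('wrist')['hand_eye']),bot.camera_params('wrist')['K'])
o=bot.get_obs();print(tool(np.array([.5,-.16,.3])-o['eef_pos'],o))"
```

```text
t: 1.93
eef_pos: [0.4739, 0.3382, 0.2957]
tool_rot: [0.697, -0.696, 0.121, -0.121]
contact_force: [0.9, 0.3, -0.1]
gripper_width: 1.003
[[-4.33913721e-04  9.59684157e-01  2.81080292e-01 -7.06130855e-02]
 [ 3.35005783e-04 -2.81080163e-01  9.59684234e-01 -1.43654231e-01]
 [ 9.99999850e-01  5.10583681e-04 -1.99535203e-04  1.28907272e-03]
 [ 0.00000000e+00  0.00000000e+00  0.00000000e+00  1.00000000e+00]] [[298.29425381   0.         316.10014817]
 [  0.         298.29425381 201.77514558]
 [  0.           0.           1.        ]]
[ 0.19292982 -0.00457528 -0.46009199]
```

```bash
python3 -m crank '[{"linear":[0.19,0,-0.46],"dr":[0,-20,0],"hand":1},{"linear":[0.19,0,-0.46],"dr":[0,-20,0],"hand":1},{"linear":[0.19,0,-0.46],"dr":[0,-20,0],"hand":1},{"linear":[0.19,0,-0.46],"dr":[0,-20,0],"hand":1},{"linear":[0.19,0,-0.46],"dr":[0,-20,0],"hand":1},{"linear":[0.19,0,-0.46],"dr":[0,-20,0],"hand":1},{"linear":[0.19,0,-0.46],"dr":[0,-20,0],"hand":1},{"linear":[0.19,0,-0.46],"dr":[0,-20,0],"hand":1},{"linear":[0.19,0,-0.46],"dr":[0,-20,0],"hand":1},{"linear":[0.19,0,-0.46],"dr":[0,-20,0],"hand":1}]'
python3 -c "
from h import *
o=bot.get_obs();print(tool(np.array([.51,-.178,.2])-o['eef_pos'],o),o['q'])"
```

```text
t: 2.77
eef_pos: [0.4922, -0.078, 0.2955]
tool_rot: [0.707, -0.707, -0.002, 0.001]
contact_force: [1.1, -0.5, -0.4]
gripper_width: 1.006
[ 0.01728456  0.09548344 -0.10008244] [-0.32867445  0.11659691  0.3986906   1.91038947 -0.05060129  1.1231688
  1.66468657]
```

```bash
python3 -m crank '[{"linear":[0.017,0.095,-0.10],"dr":[0,0,0],"hand":1},{"linear":[0.017,0.095,-0.10],"dr":[0,0,0],"hand":1},{"linear":[0.017,0.095,-0.10],"dr":[0,0,0],"hand":1},{"linear":[0.017,0.095,-0.10],"dr":[0,0,0],"hand":1},{"linear":[0.017,0.095,-0.10],"dr":[0,0,0],"hand":1},{"linear":[0.017,0.095,-0.10],"dr":[0,0,0],"hand":1},{"linear":[0.017,0.095,-0.10],"dr":[0,0,0],"hand":1}]'
python3 - <<'E'
from h import *
o=bot.get_obs();im=bot.read_camera("wrist")
r=bot.place_of("wrist","spare_nut");print([(a["score"],a["xy"],atz("wrist",a["xy"],0,o)) for a in r])
m=bot.cut_out("wrist","spare_nut")
for a in m[:1]:
    x0,y0,x1,y1=map(int,a["extent"]);print(a["score"],a["extent"])
    ys,xs=np.nonzero(a["pixels"]);
    P=np.array([atz("wrist",p,.013,o)[:2] for p in zip(xs,ys)]);print(P.mean(0),P.min(0),P.max(0))
    # top-view rectification
    g=0.0004;N=250;c=P.mean(0)
    mx=np.array([[proj("wrist",[c[0]+(N/2-i)*g,c[1]+(N/2-j)*g,.013],o) for j in range(N)] for i in range(N)],np.float32)
    rec=cv2.remap(im,mx[...,0],mx[...,1],1)
    cv2.imwrite("pics/nut.png",np.hstack([cv2.resize(rec,(500,500),interpolation=2),]))
print(o["eef_pos"])
E
```

```text
t: 3.35
eef_pos: [0.5106, -0.1748, 0.2009]
tool_rot: [0.707, -0.707, -0.002, 0.002]
contact_force: [-0.6, -0.3, 1.0]
gripper_width: 1.0
[(0.79, [313.4, 182.6], array([ 0.51797308, -0.17704206,  0.        ]))]
0.69 [300.5, 170.2, 326.0, 194.7]
[ 0.51389306 -0.17734236] [ 0.50052938 -0.18994092] [ 0.52729248 -0.16484953]Traceback (most recent call last):
  File "<stdin>", line 11, in <module>
  File "h.py", line 17, in proj
    p=bot.camera_params(cam)
ValueError: time passes only in moves, steps and waits
```

```bash
sed -i 's/^def Rq/import functools\n@functools.lru_cache(None)\ndef CP(c): return bot.camera_params(c)\ndef Rq/; s/p=bot.camera_params(cam)/p=CP(cam)/' h.py
cat >> h.py <<'E'
def rectify(im,cam,c,z,o,g=0.0004,N=250):
    # rows: -x downward, columns: -y rightward
    mx=np.array([[proj(cam,np.array([c[0]+(N/2-i)*g,c[1]+(N/2-j)*g,z]),o) for j in range(N)] for i in range(N)],np.float32)
    return cv2.remap(im,mx[...,0],mx[...,1],1)
E
python3 - <<'E'
from h import *
o=bot.get_obs();im=bot.read_camera("wrist");cv2.imwrite("pics/w1.png",im)
rec=rectify(im,"wrist",[.514,-.177],.013,o,g=.0002)
cv2.imwrite("pics/nut.png",cv2.resize(rec,(500,500),interpolation=2))
E
```

```text
(no output)
```

View pics/nut.png

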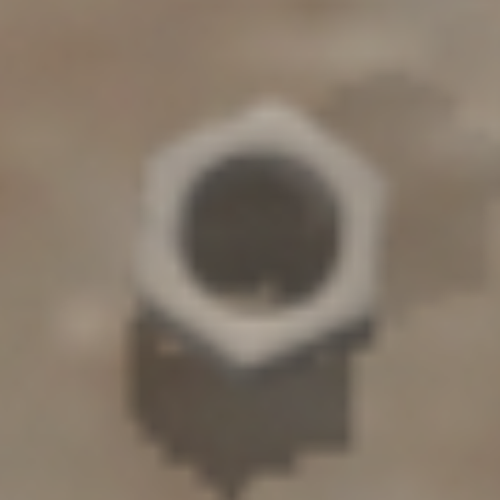

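The rectified crop shows the hexagon nut centred at (260,232), with its left and right flats about 6° off the jaw axis. So the nut is at (0.516, -0.178), and the jaws need a 6° turn.

```bash
python3 -m crank '[{"linear":[0.005,0.16,-0.003],"dr":[0,6,0],"hand":0.3},{"linear":[0.005,0.16,-0.003],"dr":[0,6,0],"hand":0.3},{"linear":[0.005,0.16,-0.003],"dr":[0,6,0],"hand":0.3},{"linear":[0.005,0.16,-0.003],"dr":[0,6,0],"hand":0.3},{"linear":[0.005,0.17,-0.003],"dr":[0,6,0],"hand":0.3},{"linear":[0.005,0.18,-0.003],"dr":[0,6,0],"hand":0.3},{"linear":[0.005,0.185,-0.003],"dr":[0,6,0],"hand":0.3},{"linear":[0.005,0.19,-0.003],"dr":[0,6,0],"hand":0.3},{"linear":[0.005,0.195,-0.003],"dr":[0,6,0],"hand":0.3},{"linear":[0.005,0.195,-0.003],"dr":[0,6,0],"hand":0.3}]' 40
python3 -m crank '[{"linear":[0,0,0],"dr":[0,0,0],"hand":-0.5},{"linear":[0,0,0],"dr":[0,0,0],"hand":-1},{"linear":[0,0,0],"dr":[0,0,0],"hand":-1},{"linear":[0,0,0],"dr":[0,0,0],"hand":-1},{"linear":[0,0,0],"dr":[0,0,0],"hand":-1},{"linear":[0,0,0],"dr":[0,0,0],"hand":-1},{"linear":[0,0,0],"dr":[0,0,0],"hand":-1},{"linear":[0,0,0],"dr":[0,0,0],"hand":-1}]' 40
```

```text
t: 4.38
eef_pos: [0.5156, -0.1789, 0.0056]
tool_rot: [-0.706, 0.706, -0.035, 0.036]
contact_force: [-0.7, 0.0, -0.0]
gripper_width: 0.653
t: 5.05
eef_pos: [0.5154, -0.179, 0.006]
tool_rot: [0.706, -0.706, 0.035, -0.036]
contact_force: [-0.5, 0.3, 5.4]
gripper_width: 0.261
```

```bash
python3 -m crank '[{"linear":[0,-0.02,0],"dr":[0,0,0],"hand":-1},{"linear":[0,-0.05,0],"dr":[0,0,0],"hand":-1},{"linear":[0,-0.20,0],"dr":[0,0,0],"hand":-1},{"linear":[0,-0.20,0],"dr":[0,0,0],"hand":-1},{"linear":[0,-0.20,0],"dr":[0,0,0],"hand":-1},{"linear":[0,-0.20,0],"dr":[0,0,0],"hand":-1},{"linear":[-0.045,-0.20,0.32],"dr":[0,-13,0],"hand":-1},{"linear":[-0.045,-0.20,0.32],"dr":[0,-13,0],"hand":-1},{"linear":[-0.045,-0.20,0.32],"dr":[0,-13,0],"hand":-1},{"linear":[-0.045,-0.20,0.32],"dr":[0,-13,0],"hand":-1}]'
python3 - <<'E'
from h import *
o=bot.get_obs();print(tool(np.array([.504,.145,.2])-o['eef_pos'],o), o['gripper_width'])
E
```

```text
t: 5.88
eef_pos: [0.508, -0.0109, 0.2059]
tool_rot: [0.706, -0.706, -0.045, 0.044]
contact_force: [0.8, -0.1, -0.9]
gripper_width: 0.263
[0.01560317 0.00594399 0.15514636] 0.2633099346533248
```

```bash
python3 -m crank '[{"linear":[0.015,0,0.152],"dr":[0,0,0],"hand":-1},{"linear":[0.015,0,0.152],"dr":[0,0,0],"hand":-1},{"linear":[0.015,0,0.152],"dr":[0,0,0],"hand":-1},{"linear":[0.015,0,0.152],"dr":[0,0,0],"hand":-1},{"linear":[0.015,0,0.152],"dr":[0,0,0],"hand":-1},{"linear":[0.015,0,0.152],"dr":[0,0,0],"hand":-1},{"linear":[0.015,0,0.152],"dr":[0,0,0],"hand":-1}]'
python3 - <<'E'
from h import *
np.set_printoptions(precision=4,suppress=True)
o=bot.get_obs();im=bot.read_camera("wrist");cv2.imwrite("pics/w2.png",im)
for n,z in dict(gap_mouth=.139,bolt_head=.115,drawer_in=.012,drawer_front=.04,fixture=0).items():
    print(n,[(a["score"],a["xy"],atz("wrist",a["xy"],z,o)) for a in bot.place_of("wrist",n)[:2]])
print(o['gripper_width'])
E
```

```text
t: 6.47
eef_pos: [0.504, 0.1394, 0.2052]
tool_rot: [-0.706, 0.706, 0.044, -0.044]
contact_force: [-0.3, 0.6, 0.2]
gripper_width: 0.262
gap_mouth []
bolt_head [(0.52, [327.3, 126.4], array([0.4418, 0.1408, 0.115 ])), (0.47, [327.0, 185.0], array([0.4872, 0.1468, 0.115 ]))]
drawer_in [(0.65, [324.7, 188.2], array([0.5146, 0.1514, 0.012 ]))]
drawer_front [(0.7, [326.7, 125.6], array([0.4434, 0.1431, 0.04  ]))]
fixture [(0.69, [321.0, 265.8], array([0.6211, 0.1613, 0.    ]))]
0.2618945327221842
```

View pics/w2.png

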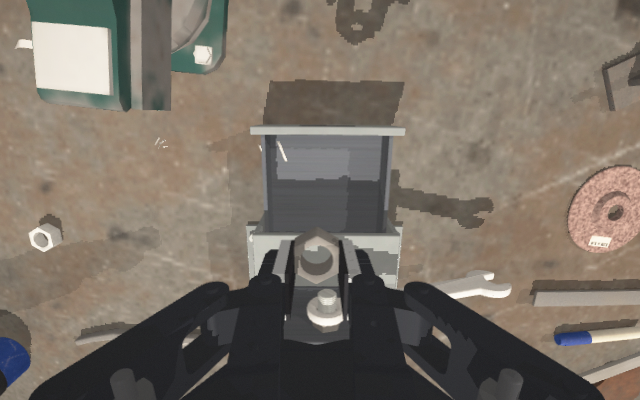

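The view shows the nut held between the tips (318,255), the open drawer ahead (265–390, 130–235), and the spanner end at (475,285). The front panel looks level in the image, so the jaws match the fixture's yaw. Next I'll lower and release.

```bash
python3 -m crank '[{"linear":[0,0.02,0.005],"dr":[0,0,0],"hand":-1},{"linear":[0,0.05,0.005],"dr":[0,0,0],"hand":-1},{"linear":[0,0.09,0.005],"dr":[0,0,0],"hand":-1},{"linear":[0,0.13,0.005],"dr":[0,0,0],"hand":-1},{"linear":[0,0.16,0.005],"dr":[0,0,0],"hand":-1},{"linear":[0,0.175,0.005],"dr":[0,0,0],"hand":-1},{"linear":[0,0.182,0.005],"dr":[0,0,0],"hand":-1},{"linear":[0,0.182,0.005],"dr":[0,0,0],"hand":-1},{"linear":[0,0.182,0.005],"dr":[0,0,0],"hand":0},{"linear":[0,0.182,0.005],"dr":[0,0,0],"hand":0}]'
python3 -m crank '[{"linear":[0,0,0],"dr":[0,0,0],"hand":0.1},{"linear":[0,0,0],"dr":[0,0,0],"hand":0.1},{"linear":[0,0,0],"dr":[0,0,0],"hand":0.1},{"linear":[0,0,0],"dr":[0,0,0],"hand":0.1},{"linear":[0,-0.03,0],"dr":[0,0,0],"hand":0.1},{"linear":[0,-0.07,0],"dr":[0,0,0],"hand":0.1},{"linear":[0,-0.11,0],"dr":[0,0,0],"hand":0.1},{"linear":[0,-0.15,0],"dr":[0,0,0],"hand":0.1},{"linear":[0,-0.17,0],"dr":[0,0,0],"hand":0.1},{"linear":[0,-0.17,0],"dr":[0,0,0],"hand":0.1}]'
```

```text
t: 7.6
eef_pos: [0.5047, 0.1455, 0.0245]
tool_rot: [0.706, -0.705, -0.045, 0.044]
contact_force: [-0.3, 0.3, 0.2]
gripper_width: 0.493
t: 8.43
eef_pos: [0.5065, 0.1462, 0.1984]
tool_rot: [0.707, -0.704, -0.048, 0.041]
contact_force: [-0.8, 1.1, -0.6]
gripper_width: 0.552
```

```bash
python3 - <<'E'
from h import *
np.set_printoptions(precision=4,suppress=True)
o=bot.get_obs();print(o["eef_pos"],o["tool_rot"])
for c in("wrist","top"):
    im=bot.read_camera(c);cv2.imwrite(f"pics/{c}3.png",im)
    print([(a["score"],a["xy"],atz(c,a["xy"],.014,o)) for a in bot.place_of(c,"spare_nut")[:3]])
E
python3 -m crank '[{"linear":[-0.03,0,-0.01],"dr":[0,0,0],"hand":-1},{"linear":[-0.06,0,-0.02],"dr":[0,0,0],"hand":-1},{"linear":[-0.09,0,-0.03],"dr":[0,0,0],"hand":-1},{"linear":[-0.09,0,-0.03],"dr":[0,0,0],"hand":-1},{"linear":[-0.09,0,-0.03],"dr":[0,0,0],"hand":-1},{"linear":[-0.09,0,-0.03],"dr":[0,0,0],"hand":-1},{"linear":[-0.09,0,-0.03],"dr":[0,0,0],"hand":-1}]'
```

```text
[0.5065 0.1462 0.1984] [ 0.7071 -0.7043 -0.0477  0.0414]
[(0.89, [314.4, 174.3], array([0.5023, 0.1451, 0.014 ]))]
[]
t: 9.22
eef_pos: [0.4187, 0.1046, 0.1927]
tool_rot: [-0.706, 0.706, 0.045, -0.045]
contact_force: [0.3, -0.8, -0.0]
gripper_width: 0.002
```

The wrist camera puts the nut in the drawer at (0.502, 0.145). Next I lower in front of the panel and push.

```bash
python3 -m crank '[{"linear":[0,0.03,0],"dr":[0,0,0],"hand":-1},{"linear":[0,0.07,0],"dr":[0,0,0],"hand":-1},{"linear":[0,0.11,0],"dr":[0,0,0],"hand":-1},{"linear":[0,0.14,0],"dr":[0,0,0],"hand":-1},{"linear":[0,0.155,0],"dr":[0,0,0],"hand":-1},{"linear":[0,0.158,0],"dr":[0,0,0],"hand":-1},{"linear":[0,0.158,0],"dr":[0,0,0],"hand":-1}]'
python3 - <<'E'
from h import *
o=bot.get_obs();print(o["contact_force"],o["eef_pos"])
im=bot.read_camera("wrist");cv2.imwrite("pics/w4.png",im)
E
```

```text
t: 9.8
eef_pos: [0.418, 0.1041, 0.034]
tool_rot: [-0.705, 0.706, 0.044, -0.046]
contact_force: [0.3, 0.3, 0.8]
gripper_width: -0.001
[0.32039421 0.2896918  0.84520225] [0.41795357 0.10405524 0.03397713]
```

View pics/w4.png

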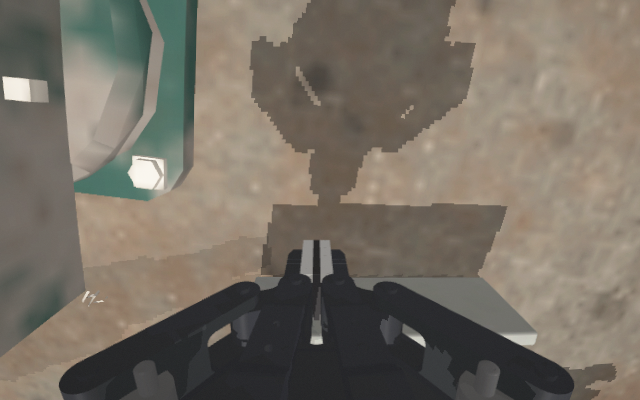

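The shut fingers stand just in front of the drawer's panel (panel edge at row 280) and clear of the vise on the left. Push now.

```bash
python3 -m crank '[{"linear":[0.006,0,0],"dr":[0,0,0],"hand":-1},{"linear":[0.015,0,0],"dr":[0,0,0],"hand":-1},{"linear":[0.027,0,0],"dr":[0,0,0],"hand":-1},{"linear":[0.04,0,0],"dr":[0,0,0],"hand":-1},{"linear":[0.053,0,0],"dr":[0,0,0],"hand":-1},{"linear":[0.066,0,0],"dr":[0,0,0],"hand":-1},{"linear":[0.078,0,0],"dr":[0,0,0],"hand":-1},{"linear":[0.088,0,0],"dr":[0,0,0],"hand":-1},{"linear":[0.096,0,0],"dr":[0,0,0],"hand":-1},{"linear":[0.1,0,0],"dr":[0,0,0],"hand":-1}]'
python3 -m crank '[{"linear":[0.004,0,0],"dr":[0,0,0],"hand":-1},{"linear":[0.008,0,0],"dr":[0,0,0],"hand":-1},{"linear":[0.011,0,0],"dr":[0,0,0],"hand":-1},{"linear":[0.011,0,0],"dr":[0,0,0],"hand":-1}]'
```

```text
t: 10.68
eef_pos: [0.519, 0.1171, 0.0358]
tool_rot: [0.706, -0.706, -0.045, 0.044]
contact_force: [-1.7, -0.3, 0.9]
gripper_width: 0.004
t: 11.02
eef_pos: [0.5288, 0.1184, 0.0352]
tool_rot: [0.706, -0.706, -0.045, 0.044]
contact_force: [-0.0, -0.6, -0.5]
gripper_width: 0.002
```

```bash
python3 -m crank '[{"linear":[0.002,0,0],"dr":[0,0,0],"hand":-1},{"linear":[0.004,0,0],"dr":[0,0,0],"hand":-1},{"linear":[0.006,0,0],"dr":[0,0,0],"hand":-1},{"linear":[0.006,0,0],"dr":[0,0,0],"hand":-1}]'
```

```text
t: 11.35
eef_pos: [0.5321, 0.1186, 0.0347]
tool_rot: [-0.706, 0.706, 0.043, -0.046]
contact_force: [-6.3, -0.5, 4.7]
gripper_width: -0.002
```

```bash
python3 -m crank '[{"linear":[0.002,0,0],"dr":[0,0,0],"hand":-1},{"linear":[0.004,0,0],"dr":[0,0,0],"hand":-1},{"linear":[0.004,0,0],"dr":[0,0,0],"hand":-1},{"linear":[0.004,0,0],"dr":[0,0,0],"hand":-1}]'
```

```text
t: 11.68
eef_pos: [0.5321, 0.1186, 0.0341]
tool_rot: [-0.705, 0.706, 0.041, -0.049]
contact_force: [-15.1, -1.6, 11.4]
gripper_width: 0.001
```

```bash
python3 -m crank '[{"linear":[-0.02,0,0],"dr":[0,0,0],"hand":-1},{"linear":[-0.04,0,0],"dr":[0,0,0],"hand":-1},{"linear":[-0.045,-0.04,0],"dr":[0,0,0],"hand":-1},{"linear":[-0.045,-0.08,0],"dr":[0,0,0],"hand":-1},{"linear":[-0.045,-0.12,0],"dr":[0,0,0],"hand":-1},{"linear":[-0.045,-0.16,0],"dr":[0,0,0],"hand":-1},{"linear":[-0.045,-0.2,0],"dr":[0,0,0],"hand":-1},{"linear":[-0.045,-0.235,0],"dr":[0,0,0],"hand":-1},{"linear":[-0.045,-0.235,0],"dr":[0,0,0],"hand":-1}]'
python3 - <<'E'
from h import *
np.set_printoptions(precision=4,suppress=True)
o=bot.get_obs();print(o["eef_pos"])
for c in("top","scene","wrist"):
    im=bot.read_camera(c);cv2.imwrite(f"pics/{c}5.png",im)
    for n,z in dict(gap_mouth=.139,bolt_head=.115,drawer_front=.04,fixture=0).items():
        print(c,n,[(a["score"],a["xy"],atz(c,a["xy"],z,o)) for a in bot.place_of(c,n)[:1]])
E
```

```text
t: 12.43
eef_pos: [0.4975, 0.1147, 0.2776]
tool_rot: [0.707, -0.704, -0.049, 0.04]
contact_force: [2.0, 1.1, -0.2]
gripper_width: 0.004
[0.4975 0.1147 0.2776]
top gap_mouth [(0.98, [260.5, 163.4], array([0.6454, 0.1701, 0.139 ]))]
top bolt_head [(0.34, [263.5, 164.3], array([0.6478, 0.1657, 0.115 ]))]
top drawer_front []
top fixture [(0.7, [265.3, 164.7], array([0.6701, 0.1774, 0.    ]))]
scene gap_mouth [(0.63, [271.8, 146.5], array([0.6607, 0.1683, 0.139 ]))]
scene bolt_head [(0.57, [269.4, 158.0], array([0.6393, 0.1646, 0.115 ]))]
scene drawer_front [(0.76, [255.5, 200.5], array([0.5414, 0.1537, 0.04  ]))]
scene fixture [(0.9, [269.6, 193.9], array([0.6117, 0.158 , 0.    ]))]
wrist gap_mouth []
wrist bolt_head []
wrist drawer_front [(0.57, [340.1, 212.3], array([0.5524, 0.156 , 0.04  ]))]
wrist fixture [(0.93, [337.1, 250.2], array([0.6278, 0.166 , 0.    ]))]
```

```bash
python3 -m crank '[{"linear":[0.03,0,0.01],"dr":[0,0,0],"hand":-1},{"linear":[0.07,0,0.02],"dr":[0,0,0],"hand":-1},{"linear":[0.11,0,0.03],"dr":[0,0,0],"hand":-1},{"linear":[0.14,0,0.035],"dr":[0,0,0],"hand":-1},{"linear":[0.165,0,0.035],"dr":[0,0,0],"hand":-1},{"linear":[0.165,0,0.035],"dr":[0,0,0],"hand":-1},{"linear":[0.165,0,0.035],"dr":[0,0,0],"hand":-1},{"linear":[0.165,0,0.035],"dr":[0,0,0],"hand":-1}]'
python3 - <<'E'
from h import *
np.set_printoptions(precision=4,suppress=True)
o=bot.get_obs();print(o["eef_pos"],o["tool_rot"],o["q"])
c="wrist"
im=bot.read_camera(c);cv2.imwrite(f"pics/w6.png",im)
for n,z in dict(gap_mouth=.139,bolt_head=.115,drawer_front=.04,fixture=0).items():
    print(c,n,[(a["score"],a["xy"],atz(c,a["xy"],z,o)) for a in bot.place_of(c,n)[:2]])
for a in bot.cut_out(c,"bolt_head")[:1]: print(a["score"],a["extent"])
E
```

```text
t: 13.85
eef_pos: [0.6519, 0.1688, 0.2697]
tool_rot: [-0.706, 0.706, 0.044, -0.045]
contact_force: [-0.4, 0.1, -0.4]
gripper_width: 0.001
[0.6519 0.1688 0.2697] [-0.7056  0.7058  0.0441 -0.0449] [-0.5795  0.4584  0.3352  1.5319 -0.1581  1.1794  1.481 ]
wrist gap_mouth [(0.88, [314.2, 187.1], array([0.6477, 0.1672, 0.139 ]))]
wrist bolt_head [(0.84, [315.2, 185.6], array([0.6517, 0.1686, 0.115 ])), (0.29, [313.3, 142.1], array([0.6082, 0.1612, 0.115 ]))]
wrist drawer_front [(0.89, [316.1, 78.9], array([0.5415, 0.1554, 0.04  ]))]
wrist fixture [(0.81, [315.0, 140.8], array([0.6162, 0.1634, 0.    ]))]
0.79 [301.8, 179.7, 328.2, 192.8]
```

View pics/w6.png

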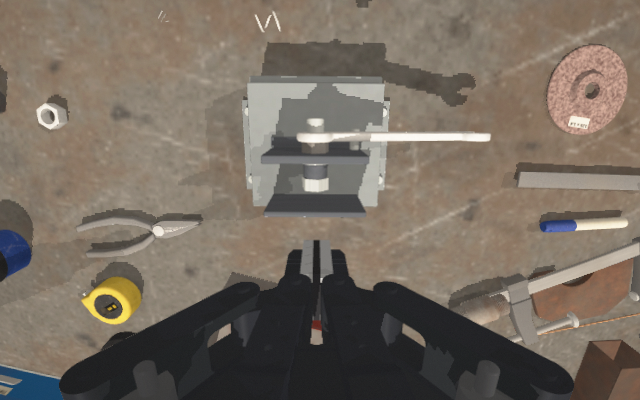

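The drawer is flush (front at row 78). The bolt head shows at (302–328, 180–193), between the front plate (row 155) and the rear plate (row 200). The spanner goes right at row 137. Next I tilt the tool to match the leaning flats and hover along that line.

```bash
python3 -m crank '[{"linear":[0,0.01,0.01],"dr":[-5,0,0],"hand":0.4},{"linear":[0,0.03,0.02],"dr":[-10,0,0],"hand":0.4},{"linear":[0,0.045,0.024],"dr":[-14.3,0,0],"hand":0.4},{"linear":[0,0.058,0.024],"dr":[-14.3,0,0],"hand":0.4},{"linear":[0,0.058,0.024],"dr":[-14.3,0,0],"hand":0.4},{"linear":[0,0.058,0.024],"dr":[-14.3,0,0],"hand":0.4},{"linear":[0,0.058,0.024],"dr":[-14.3,0,0],"hand":0.4},{"linear":[0,0.058,0.024],"dr":[-14.3,0,0],"hand":0.4}]'
cat > goal.py <<'E'
from h import *
np.set_printoptions(precision=4,suppress=True)
o=bot.get_obs();T=Rq(o["tool_rot"]).as_matrix();print(o["eef_pos"],"\n",T,o["contact_force"],o["gripper_width"])
print("to goal, tool axes:",T.T@(np.array([.6541,.1639,.095])-o["eef_pos"]))
im=bot.read_camera("wrist");cv2.imwrite("pics/w7.png",im)
for n,z in dict(gap_mouth=.139,bolt_head=.115).items():
    print(n,[(a["score"],a["xy"],atz("wrist",a["xy"],z,o)) for a in bot.place_of("wrist",n)[:2]])
E
python3 goal.py
```

```text
t: 14.82
eef_pos: [0.6508, 0.1911, 0.2139]
tool_rot: [-0.613, 0.788, 0.049, -0.037]
contact_force: [-0.6, -0.1, 1.0]
gripper_width: 0.699
[0.6508 0.1911 0.2139] 
 [[ 0.9924  0.0328 -0.1185]
 [ 0.123  -0.244   0.9619]
 [ 0.0026 -0.9692 -0.2462]] [-0.6073 -0.1449  0.9957] 0.6986130811776533
to goal, tool axes: [-0.0004  0.122   0.0028]
gap_mouth [(0.76, [310.9, 202.5], array([0.6493, 0.168 , 0.139 ]))]
bolt_head []
```

View pics/w7.png

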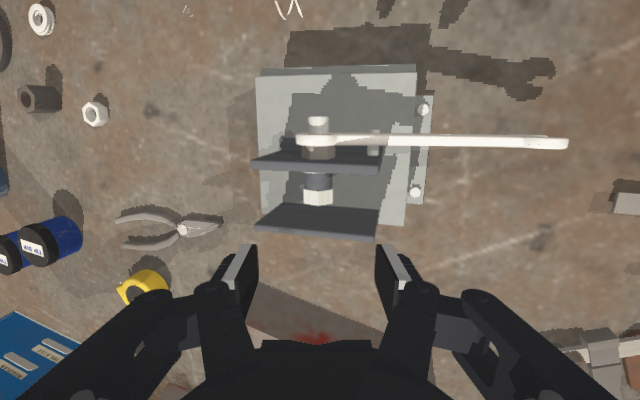

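The head (303–333, 190–204) sits centred between the fingers (247…388), so the alignment looks right. Descending most of the way.

```bash
python3 -m crank '[{"linear":[0,0.015,0.001],"dr":[0,0,0],"hand":0.4},{"linear":[0,0.035,0.002],"dr":[0,0,0],"hand":0.4},{"linear":[0,0.055,0.002],"dr":[0,0,0],"hand":0.4},{"linear":[0,0.075,0.002],"dr":[0,0,0],"hand":0.4},{"linear":[0,0.085,0.002],"dr":[0,0,0],"hand":0.4},{"linear":[0,0.09,0.002],"dr":[0,0,0],"hand":0.4},{"linear":[0,0.09,0.002],"dr":[0,0,0],"hand":0.4}]'
sed -i 's/w7/w8/' goal.py; python3 goal.py
```

```text
t: 15.55
eef_pos: [0.652, 0.1723, 0.1239]
tool_rot: [-0.612, 0.788, 0.049, -0.039]
contact_force: [-0.5, -0.0, 0.6]
gripper_width: 0.7
[0.652  0.1723 0.1239] 
 [[ 0.9921  0.03   -0.1216]
 [ 0.1253 -0.2456  0.9612]
 [-0.001  -0.9689 -0.2475]] [-0.5483 -0.0493  0.5892] 0.7004337894771512
to goal, tool axes: [ 0.0011  0.0301 -0.0012]
gap_mouth [(0.73, [295.8, 256.9], array([0.6486, 0.1661, 0.139 ]))]
bolt_head [(0.66, [311.5, 238.8], array([0.6489, 0.1675, 0.115 ]))]
```

View pics/w8.png

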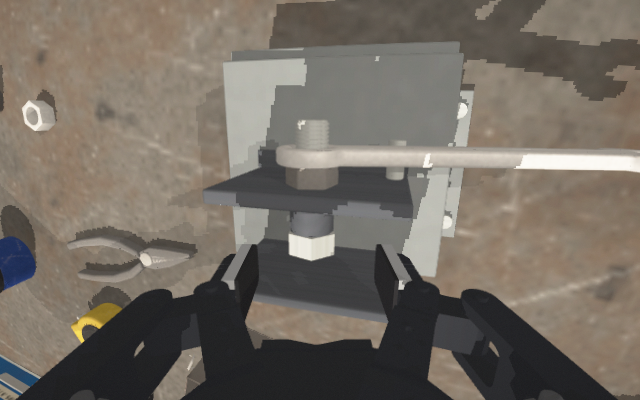

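The head is at (290–335, 235–260), midway between the fingers, and measures (0.649, 0.1675), as assumed. I'll go the last 30 mm and grip.

```bash
python3 -m crank '[{"linear":[0.001,0.01,-0.001],"dr":[0,0,0],"hand":0.4},{"linear":[0.001,0.02,-0.001],"dr":[0,0,0],"hand":0.4},{"linear":[0.001,0.027,-0.001],"dr":[0,0,0],"hand":0.4},{"linear":[0.001,0.03,-0.001],"dr":[0,0,0],"hand":0.4},{"linear":[0.001,0.03,-0.001],"dr":[0,0,0],"hand":0.4},{"linear":[0.001,0.03,-0.001],"dr":[0,0,0],"hand":0.4}]' 60
python3 -m crank '[{"linear":[0,0,0],"dr":[0,0,0],"hand":-0.2},{"linear":[0,0,0],"dr":[0,0,0],"hand":-0.4},{"linear":[0,0,0],"dr":[0,0,0],"hand":-1},{"linear":[0,0,0],"dr":[0,0,0],"hand":-1},{"linear":[0,0,0],"dr":[0,0,0],"hand":-1},{"linear":[0,0,0],"dr":[0,0,0],"hand":-1},{"linear":[0,0,0],"dr":[0,0,0],"hand":-1},{"linear":[0,0,0],"dr":[0,0,0],"hand":-1}]' 60
python3 -c "
from h import *
o=bot.get_obs();print(o['eef_pos'],Rq(o['tool_rot']).as_matrix(),o['contact_force'],o['torque'])"
```

```text
t: 16.2
eef_pos: [0.6541, 0.1646, 0.0952]
tool_rot: [-0.612, 0.788, 0.05, -0.039]
contact_force: [-1.6, 0.5, -0.2]
gripper_width: 0.7
t: 16.87
eef_pos: [0.6548, 0.163, 0.0969]
tool_rot: [-0.612, 0.789, 0.05, -0.038]
contact_force: [-1.8, -2.4, 6.0]
gripper_width: 0.27
[0.65477587 0.16295159 0.09687323] [[ 9.92185153e-01  3.16930959e-02 -1.20682100e-01]
 [ 1.24772484e-01 -2.46820892e-01  9.60994940e-01]
 [ 6.70041125e-04 -9.68542717e-01 -2.48846451e-01]] [-1.77933561 -2.42906419  6.02277106] [-0.79380761  0.23049389 -0.0915933 ]
```

Gripped at the expected 24 mm width. Now I turn 14.3° about the bolt axis, which lies 19 mm behind the TCP.

```bash
python3 -m crank '[{"linear":[0,0,0.0008],"dr":[2.4,0,0],"hand":-1},{"linear":[0,-0.0001,0.0016],"dr":[4.8,0,0],"hand":-1},{"linear":[0,-0.0002,0.0024],"dr":[7.2,0,0],"hand":-1},{"linear":[0,-0.0003,0.0032],"dr":[9.6,0,0],"hand":-1},{"linear":[0,-0.0005,0.004],"dr":[12,0,0],"hand":-1},{"linear":[0,-0.0006,0.0047],"dr":[14.3,0,0],"hand":-1},{"linear":[0,-0.0006,0.0047],"dr":[14.3,0,0],"hand":-1},{"linear":[0,-0.0006,0.0047],"dr":[14.3,0,0],"hand":-1},{"linear":[0,-0.0006,0.0047],"dr":[14.3,0,0],"hand":-1},{"linear":[0,-0.0006,0.0047],"dr":[14.3,0,0],"hand":-1}]' 80
python3 - <<'E'
from h import *
o=bot.get_obs();print(o['eef_pos'],Rq(o['tool_rot']).as_matrix(),o['contact_force'],o['torque'],o['gripper_width'])
im=bot.read_camera("wrist");im2=bot.read_camera("scene")
cv2.imwrite("pics/fin.png",np.vstack([im[:,:],cv2.resize(im2[110:235,200:400],(640,400))[:200]]))
E
```

```text
t: 17.7
eef_pos: [0.6542, 0.1675, 0.0963]
tool_rot: [-0.705, 0.707, 0.045, -0.044]
contact_force: [-2.3, -4.5, 8.2]
gripper_width: 0.262
[0.6541869  0.16753675 0.096306  ] [[ 9.92163017e-01  9.37865251e-04 -1.24946659e-01]
 [ 1.24948540e-01 -2.32476052e-03  9.92160500e-01]
 [ 6.40041796e-04 -9.99996858e-01 -2.42372631e-03]] [-2.33577315 -4.54907627  8.21575809] [-1.09082139  0.51574209 -0.07099193] 0.2623516500230073
```

View pics/fin.png

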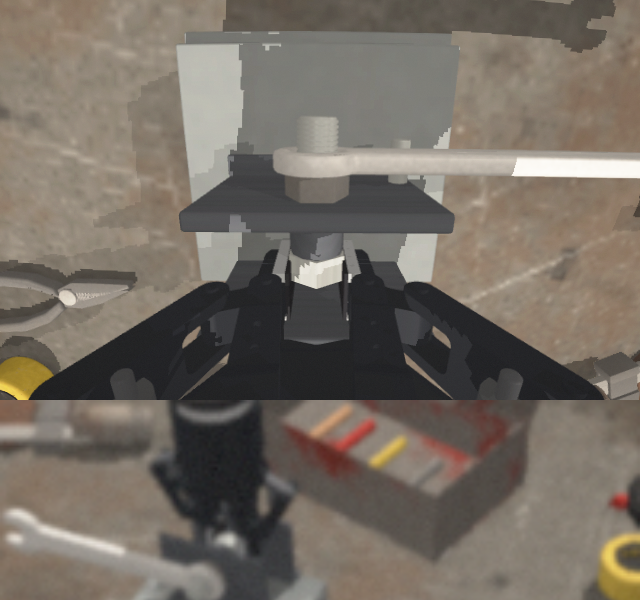

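The wrist view shows the fingers on the head's flats (around 318,270), and the spanner has risen. I'll check its angle numerically against the scene and top networks.

Run:
```python
from h import *
np.set_printoptions(precision=3,suppress=True)
F=np.array([.6177,.1642,0]);ex=np.array([.9922,.1245,0]);ey=np.array([-.1245,.9922,0])
im=bot.read_camera("scene")
print([(a["score"],a["xy"]) for a in bot.place_of("scene","lock_spanner")[:1]],[(a["score"],a["extent"]) for a in bot.cut_out("scene","lock_spanner")[:1]])
for th in(-.25,-.12,0,.12):
    f=lambda r:proj("scene",F-.015*ex+r*np.cos(th)*ey+np.array([0,0,.115+r*np.sin(th)]))
    print(th,f(0),f(.09),f(.195))
o=bot.get_obs();print(o["contact_force"],o["gripper_width"],o["t"],np.abs(o["joint_vel"]).max())
```

```text
[(0.66, [236.5, 157.0])] [(0.64, [200.3, 144.4, 271.1, 174.0])]
-0.25 [262.694 166.141] [235.804 164.258] [206.464 162.214]
-0.12 [262.694 166.141] [234.553 161.03 ] [203.479 155.396]
0 [262.694 166.141] [233.799 158.09 ] [201.507 149.1  ]
0.12 [262.694 166.141] [233.446 155.229] [200.34  142.885]
[-2.757 -3.604  8.443] 0.2597108553017478 17.95 0.0020606979041440637
```

```bash
python3 -c "
from station import bot
print(bot.hand_in());o=bot.get_obs();print(o['t'],o['gripper_width'],o['contact_force'])"
```

```text
the job is handed in; nothing more can be done
None
the job is handed in; nothing more can be done
```

I put the spare nut in the drawer and pushed the drawer shut. I then gripped the hidden bolt head with the tool tilted to match its leaning flats and turned it back about 14.3°. I handed the job in at about 18 s of the 61 s, with the gripper still holding the head at 80 N. No verdict was reported.

What the last checks showed:
- **Nut:** before the drawer was shut, the wrist camera saw it inside at (0.502, 0.145). The top camera did not detect it.
- **Drawer:** the push reached a hard stop, with force rising to 15 N and no further motion. The drawer front then measured within a few millimetres of shut in two of three readings. The third, a coarse one from the wrist camera, was about 1 cm further in.
- **Bolt:** the grip opening of 0.26 matches 24 mm across the flats, and the arm was still.
- **Spanner:** the scene image puts it at 0 to +0.04 rad, inside the 0.12 rad limit. The move kept the robot clear of it, but contact with it was not measured directly.
- **Bystanders:** I did not go near the big nut, coupling or washers, but I did not measure them again at the end.

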